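# Unclip and open the sample box beside a crowded sink

## Robot

A 6-joint arm with a two-finger parallel gripper is mounted at the origin on a cart in front of the work surface, level with it; the furniture and walls round the work are solid. World frame = base frame: x ahead of the robot, y to its left, z up, the work surface at z = 0. Lengths are in mm, angles in rad, forces in N, time in s.
With the tool pointing down it reaches from about 350 to 975 mm from the base axis. Payload 17.4 kg.
Tool frame: the origin (TCP) lies between the finger pads; the fingertips stand 8 mm ahead of it and the grasp point (between the pads) lies 11 mm behind it; z points along the fingers, y is the line along which they close (so a half turn about z gives the same grasp; the last joint's range is limited). The gripper opens to 85 mm and grips with 20 to 120 N. Pads are 22 mm wide; open, the fingers measure 114 mm over their backs; the gripper's body (76 mm by 85 mm) begins 54 mm behind the grasp point. The pads swing forward as they close: fully open they stand 13 mm farther back than shut.
Start: joints at [-1.316, 0.116, 1.442, -0, 1.584, -0.038], TCP at [194.819, -646.28, 212.803] pointing down, gripper open.
Joint ranges: [-2.83, 2.83], [-0.83, 2.19], [0.07, 2.5], [-1.14, 4.28], [0.01, 3], [-2.97, 2.97]. Speed limits (rad/s): [1.89, 1.89, 2.22, 3.14, 3.14, 3.14].

## Interface

Orientations are given as a 3x3 rotation matrix whose columns are the frame's x, y, z axes.
In Python, from rig import get_obs, capture, close_job gives the robot as it stands.
- The arm moves only by the tool jog_arm, never from a script. Its arguments are lists of equal length, an entry for each row: "translation": the shift along the tool's x, y, z in m, a list of three; "spin": the turn about the tool's z in rad; "grip": the opening, from -1 (shut) to 1 (fully open). In form: {"translation": [[dx, dy, dz], ...], "spin": [spin, ...], "grip": [grip, ...]}. A call has 1 to 5 rows; each row shifts and turns the commanded pose from where the row before left it, along the tool's axes as they then stand; what a row does not reach is not made up. A row lasts 1/10 s, in which the tool goes at most 50 mm and 8.59 degrees, less where a joint would pass 70% of its speed; a pose out of reach is approached as far as the arm can. A call with a gripper value outside its range is refused whole. The fingers move at their own pace and stop on an object; the grip force is fixed at half the most. Time passes only in rows, so rows that do not move let the fingers close. It gives the time, the measured TCP pose, the force, the opening and the grip force at its end, in the units of the state.
- get_obs(): the state, without advancing time (a new reading comes with each control period).
- capture(name): name is "scene" or "top"; returns a dict with "img" (384x512x3 uint8, blue, green, red), "mtx" (3x3 intrinsics, pixels), "D" ([k1, k2, p1, p2, k3] as OpenCV has them; the pictures are not rectified), "R" (3x3) and "t" (3): a world point X has camera coordinates R X + t. Camera axes: x right, y down, z forward; pixel columns grow to the right and rows downward; lengths in mm; the calibration is good to about 2 mm. A picture is of the moment at which its call begins. There is no depth.
- close_job(): hands the job in; it is judged then, once.
The state is a dict: "t": time; "joint_positions": joint angles; "qd": joint speeds; "joint_efforts": joint torques, N m; "eef_pos": TCP position; "ee_rot": TCP orientation; "ft_force": force on the tool from outside, world axes, zero at the start; "wrist_torque": the same for the moment, N m; "gripper_width": finger opening in mm; "finger_force": force on a finger pad.
Only numpy, scipy, OpenCV 4.12 (cv2) and the standard library are available. Lean on these libraries where they do the work, as an engineer would, in place of code of your own. Each camera call takes 0.05 s, during which the arm holds its last target. There are 200 camera calls.

## Task

Open the clear storage box so that the jars in it can be got at: flip both blue spring clips fully outward until they hang open, then lift off the white lid and set it down flat, handle up, on the bare worktop, touching nothing else. The blue-capped glass jar stands in the way of one clip, so move it aside first, leave it standing upright on the worktop, and do not let a clip strike it; do not drop the lid, and leave everything else where it stands.

Things in the scene. Friction and masses are not known exactly. Their poses are not given: they have to be found in the camera images.
- clip_box: Clear plastic box, 150 x 200 x 90 mm (own x, y, z), walls 3.5 mm, fixed. Origin: centre of its underside, on the worktop; yaw within 0.3 rad. A clip in the middle of each 150 mm end face (+y and -y). The worktop ends toward the robot at a slanting edge: points with y < 1.72 (x - 0.335) (m) are on it. Unlisted fixed things stand only beyond x = 0.78 (0.7 right of y = -0.2) or right of y = -0.56.
- box_lid: Loose white lid: plate 150 x 200 x 6 mm over a 6 mm deep plug that sits in the box with 2.5 mm play; 0.22 to 0.37 kg. Origin: centre of the plug's underside (84 mm above the worktop when seated, 0 when it lies flat on the worktop); its top surface is 12 mm above that. Axes as the box's while closed. The closed clips' lips overlap its two ends.
- lid_handle (a point): Centre of the bar of the blue handle in the middle of the lid: bar 92 mm long along the lid's x, 14 mm wide along y, 12 mm high, its centre 36 mm above the lid's origin (24 mm above the lid's top surface); two 12 mm thick posts 40 mm either side of the middle carry it.
- clip_left (a joint): Hinge angle (rad) of the blue clip on the box's +y end: 0 closed, 1.9 fully open (stop). Over-centre spring: returns shut below about 0.65, snaps open above; takes about 7 N outward at the tab. Pin along the box's x at y = +110 mm, 58 mm above the worktop. Its top swings outward and down, reaching 82 mm beyond the pin and, open, down to 28 mm above the worktop.
- clip_left_tab (a point): Point on the inner side (facing the lid's middle) of the left clip's upright thumb tab, 66 mm from the pin; closed it is 124 mm above the worktop, 110 mm from the box's middle. Tab: 50 mm wide along the box's x, 4.5 mm thick, 102 to 138 mm above the worktop, leaning 0.12 rad outward. The lip below it reaches 17 mm inward, 7 mm over the lid, at 98 to 102 mm. Clip 56 mm wide.
- clip_right (a joint): The same clip on the box's -y end, pin at y = -110 mm: 0 = closed, 1.9 = fully open.
- clip_right_tab (a point): The same point on the right clip's thumb tab (mirror image).
- reagent_jar: Loose glass jar with blue screw cap, 59 mm diameter, 115 mm high (cap 45 mm diameter from 93 mm up), 0.2 to 0.42 kg. Origin: centre of its underside. It starts beside one of the two clips, some 160 to 180 mm from the box's middle, inside the arc through which that clip swings.
- pocket_scale: Loose grey pocket scale, 64 x 124 x 20 mm (its own x, y, z), origin at the centre of its underside. It lies beside the other clip, low enough for the clip to swing open over it. Leave it.
- specimen_jar: Jar with black cap in the box, 50 mm diameter, 65 mm high, loose; origin at the centre of its underside. Leave it.
- dropper_bottle: Small dropper bottle in the box, 26 mm diameter, 47 mm high, loose; origin at the centre of its underside. Leave it.
- crucible: White round crucible standing loose on the worktop, 83 mm diameter, 58 mm high; origin at the centre of its underside. Leave it.
- brown_bottle: Brown glass bottle with white cap, 52 mm diameter, 109 mm high, loose on the worktop; origin at the centre of its underside. Leave it.
- flask: Clear glass flask, 68 mm diameter, 141 mm high, loose on the worktop behind the box; origin at the centre of its underside. Leave it.
- pot_red: Small white pot with red cap, 42 mm diameter, 33 mm high, fixed; origin at the centre of its underside.
- white_bottle: Small white bottle with white cap, 30 mm diameter, 98 mm high, fixed; origin at the centre of its underside.
- pen_box: Crumpled bag of supplies at the right, fixed, 100 x 260 x 190 mm (its own x, y, z); origin in the middle of its underside.
Mind the look-alikes: they are no part of the job. Leave any orange or turquoise look-alike of the crucible alone.

How it is judged:
By the outcome, as a careful person would: the job done as asked, in the order asked, and still so for the second after the job is handed in, with the robot touching nothing.
It also fails if it takes over 59 s, if anything falls off the work surface, if the arm or the gripper's body presses on something with over 40 N, if the wrist force passes 120 N, or if a joint passes its speed limit or range.

## Working session

There is one attempt and no reset: what is moved stays moved. The work goes in short steps, Python scripts to look and compute and a tool call to move; the robot and the scene stay as the last step left them, time stands still between calls to the robot, and variables do not carry over. Pictures are saved under pics/ and viewed, at most 10 in all, crops included, and the job is handed in when it is done.

Besides the shell and the picture viewer there is one more tool, called as name(argument=value, ...), one argument or row to a line, values as JSON. jog_arm: Moves the arm, as the interface text tells. Its arguments: {"type":"object","properties":{"translation":{"type":"array","items":{"type":"array","items":{"type":"number"}}},"spin":{"type":"array","items":{"type":"number"}},"grip":{"type":"array","items":{"type":"number"}}},"required":["translation","spin","grip"]}

```bash
mkdir -p pics; ls; python3 - <<'E'
from rig import *
import cv2,json
for n in("scene","top"):
    c=capture(n);cv2.imwrite(f"pics/{n}0.png",cv2.resize(c["img"],(800,600),interpolation=cv2.INTER_CUBIC))
    cv2.imwrite(f"pics/raw_{n}0.png",c["img"])
    json.dump({k:(v.tolist() if hasattr(v,'tolist') else v) for k,v in c.items() if k!="img"},open(n+".json","w"))
    print(n,(-c["R"].T@c["t"]).round(),c["R"][2].round(2))
o=get_obs();print(o)
E
```

```text
pics
scene [-606. -807.  781.] [ 0.76  0.46 -0.45]
top [-241. -122. 1619.] [ 0.45 -0.02 -0.89]
{'t': 0.1, 'joint_positions': array([-1.31585019e+00,  1.16429249e-01,  1.44220469e+00,  2.53750077e-05,
        1.58398705e+00, -3.78334576e-02]), 'qd': array([-0.00052948, -0.00050129, -0.00038686,  0.00066045,  0.0002761 ,
        0.00063309]), 'joint_efforts': array([ 2.61091394e-03, -7.33665919e+01, -6.33784890e+01, -6.19768275e-05,
        5.26417614e-03,  6.56371230e-05]), 'eef_pos': array([ 194.74454142, -646.09955644,  212.13805275]), 'ee_rot': array([[ 9.57445258e-01,  2.88614833e-01, -2.34784999e-04],
       [ 2.88614922e-01, -9.57444737e-01,  1.00148905e-03],
       [ 6.42509347e-05, -1.02663340e-03, -9.99999471e-01]]), 'ft_force': array([-0.28017272, -0.35186527,  0.00483114]), 'wrist_torque': array([-0.00248384,  0.04505025,  0.01730002]), 'finger_force': 0.0, 'gripper_width': 85.41976465980697}
```

View pics/top0.png

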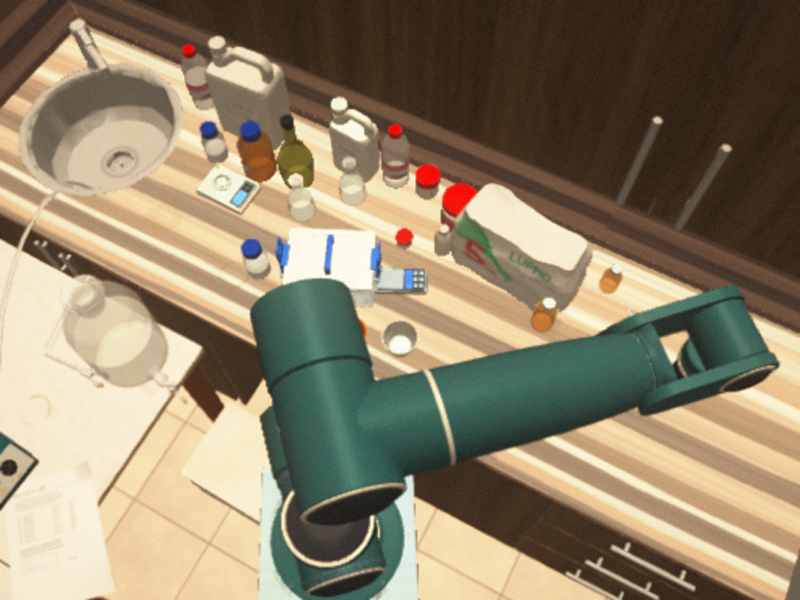

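View pics/scene0.png

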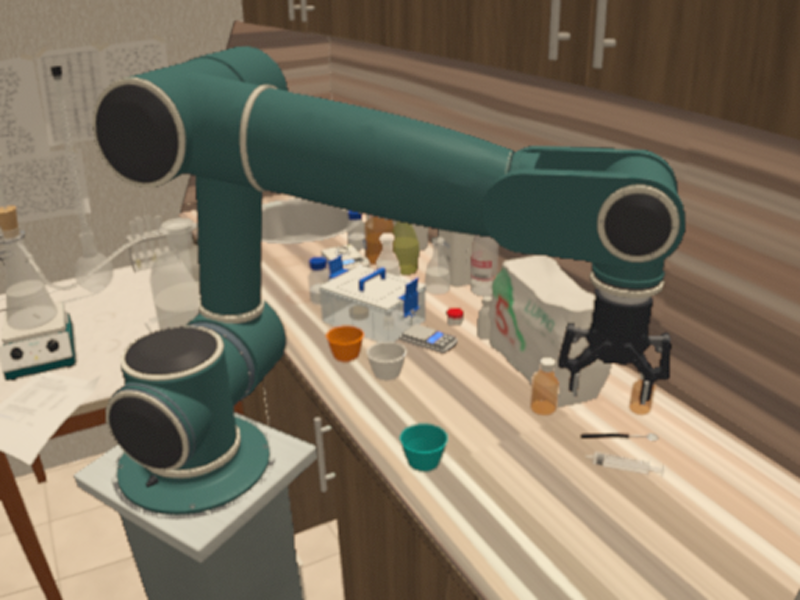

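The top view shows the box with its lid at about (330,265), the handle at (329,253), the clips at (283,258) and (375,258), and the blue-capped jar at (255,258). The scale is at (402,281), the crucible at (400,337) and the red pot at (404,237). I'll zoom in on both views.

```bash
cat > h.py <<'E'
import numpy as np,cv2,json
C={n:{k:np.array(v) for k,v in json.load(open(f"{n}.json")).items()} for n in("scene","top")}
def ray(n,u,v):
    c=C[n];p=cv2.undistortPoints(np.array([[[u,v]]],float),c["mtx"],c["D"])[0,0]
    return -c["R"].T@c["t"],c["R"].T@np.array([p[0],p[1],1])
def at(n,u,v,z):
    o,d=ray(n,u,v);return o+d*(z-o[2])/d[2]
def proj(n,X):
    c=C[n];return cv2.projectPoints(np.atleast_2d(np.array(X,float)),cv2.Rodrigues(c["R"])[0],c["t"],c["mtx"],c["D"])[0][:,0]
def crop(img,x,y,w,h,s,f):
    cv2.imwrite(f,cv2.resize(img[y:y+h,x:x+w],None,fx=s,fy=s,interpolation=cv2.INTER_CUBIC))
E
python3 - <<'E'
from h import *
crop(cv2.imread("pics/raw_top0.png"),130,90,200,145,4,"pics/topc.png")
crop(cv2.imread("pics/raw_scene0.png"),180,125,150,125,5,"pics/scenec.png") if 0 else crop(cv2.imread("pics/raw_scene0.png"),180,130,150,119,5,"pics/scenec.png")
E
```

```text
(no output)
```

View pics/topc.png

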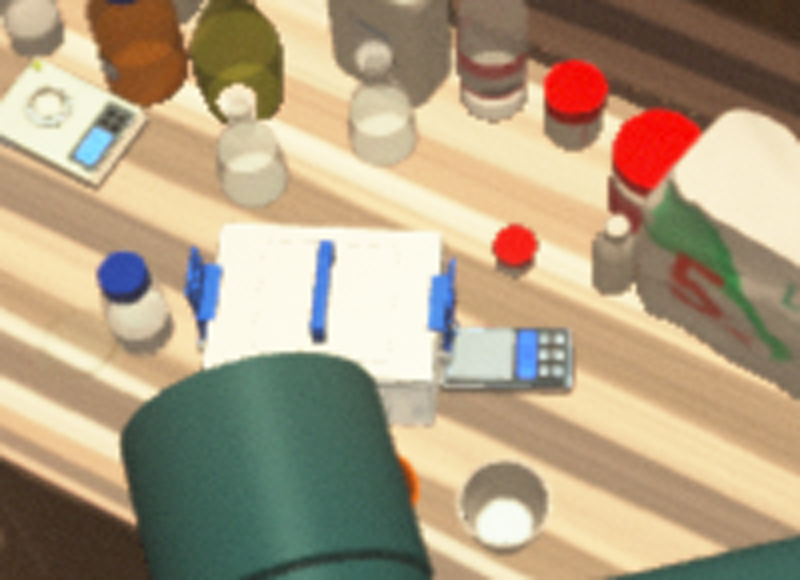

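View pics/scenec.png

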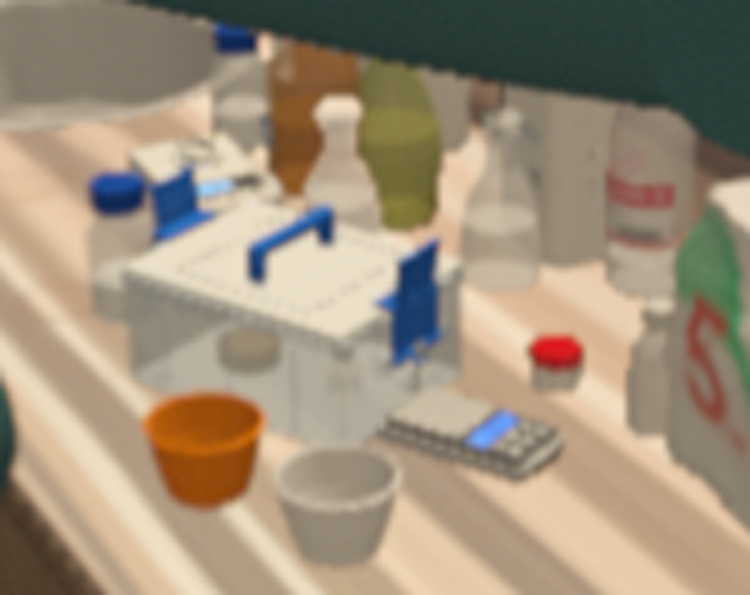

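The crops show the lid corners, handle and clips clearly. The jar cap is at (124,268) in the top crop and (118,183) in the scene crop. I'll fit poses next.

```bash
cat > m.py <<'E'
from h import *
from scipy.optimize import least_squares
T=lambda u,v:((u+.5)/4-.5+130,(v+.5)/4-.5+90)
S=lambda u,v:((u+.5)/5-.5+180,(v+.5)/5-.5+130)
F=lambda u,v:((u+.5)*.64-.5,(v+.5)*.64-.5)
obs=[("top",T(222,225),(75,100,96)),("top",T(441,233),(75,-100,96)),("top",T(437,382),(-75,-100,96)),
("scene",S(127,272),(-75,100,96)),("scene",S(345,345),(-75,-100,96)),("scene",S(462,262),(75,-100,96)),("scene",S(245,205),(75,100,96)),
("top",T(326,243),(46,0,126)),("top",T(318,337),(-46,0,126))]
def W(p,X):
    c,s=np.cos(p[2]),np.sin(p[2]);return np.array([p[0]+c*X[0]-s*X[1],p[1]+s*X[0]+c*X[1],X[2]])
f=lambda p:np.concatenate([proj(n,W(p,X))[0]-uv for n,uv,X in obs])
r=least_squares(f,[600,0,0],x_scale=[10,10,.1])
print(r.x,r.fun.reshape(-1,2).round(1).tolist())
def tri(name,*o):
    # o: (cam,uv) same point
    A=[];b=[]
    for n,uv in o:
        c,d=ray(n,*uv);d/=np.linalg.norm(d);P=np.eye(3)-np.outer(d,d);A.append(P);b.append(P@c)
    x=np.linalg.lstsq(np.vstack(A),np.hstack(b),rcond=None)[0];print(name,x.round())
tri("jarcap",("top",T(124,268)),("scene",S(118,180)))
print("jar z115",at("top",*T(124,268),115),at("scene",*S(118,180),115))
for n,uv,z in [("crucible",T(503,490),58),("flask",T(237,100),141),("flask2",T(375,55),141),("redpot",T(515,243),33),("wbottle",T(618,228),98),("scaleR",T(573,388),10),("scaleL",T(440,380),10)]:print(n,at("top",*uv,z).round())
for n,uv,z in [("crucible",S(338,472),58),("orange",S(205,410),58),("turq",F(424,436),58),("bagnearcorner",F(560,405),0),("amber",F(544,410),0),("spat",F(580,436),0),("syr",F(595,460),0),("tub",F(640,410),0),("whiteb",S(650,425),0)]:print("s",n,at("scene",*uv,z).round())
for n,uv,z in [("bagbottomleft",T(640,290),0),("bagR",F(530,305),0),("amber",F(542,328),0)]:print(n,at("top",*uv,z).round())
E
python3 m.py
```

```text
[ 5.95306021e+02  5.74562785e+00 -6.00942567e-02] [[0.1, 1.0], [0.7, -0.0], [0.1, 0.1], [-1.7, -0.5], [-0.5, -1.2], [0.1, -0.4], [0.0, -1.1], [0.5, -0.3], [0.8, -0.7]]
jarcap [628. 185. 113.]
jar z115 [628.03685351 184.06649426 115.        ] [623.51519849 183.10481429 115.        ]
crucible [ 427. -143.   58.]
flask [785.  85. 141.]
flask2 [829. -41. 141.]
redpot [ 688. -164.   33.]
wbottle [ 662. -255.   98.]
scaleR [ 547. -211.   10.]
scaleL [559. -90.  10.]
s crucible [ 417. -146.   58.]
s orange [441. -25.  58.]
s turq [ 208. -352.   58.]
s bagnearcorner [ 490. -499.    0.]
s amber [ 459. -478.    0.]
s spat [ 414. -566.    0.]
s syr [ 361. -611.    0.]
s tub [ 550. -644.    0.]
s whiteb [ 667. -252.    0.]
bagbottomleft [ 652. -280.    0.]
bagR [ 508. -451.    0.]
amber [ 449. -472.    0.]
```

jog_arm(
  translation=[
    [0,0,-0.01],
    [0,0,-0.01],
    [0,0,-0.01],
    [0,0,-0.01],
    [0,0,-0.01],
  ],
  spin=[-0.14,-0.14,-0.14,-0.14,-0.14],
  grip=[1,1,1,1,1],
)

```text
t: 0.6
eef_pos: [194.8, -646.2, 262.8]
ee_rot: [[0.542, 0.841, -0.0], [0.841, -0.542, 0.001], [0.0, -0.0, -1.0]]
ft_force: [-0.4, 0.5, -0.4]
gripper_width: 85.3
finger_force: 0.0
```

jog_arm(
  translation=[
    [0,0,-0.002],
    [0,0,0],
    [0,0,0],
    [0,0,0],
  ],
  spin=[-0.14,-0.14,-0.14,-0.1],
  grip=[1,1,1,1],
)

```text
t: 1.0
eef_pos: [194.8, -646.2, 264.4]
ee_rot: [[0.052, 0.999, -0.0], [0.999, -0.052, 0.001], [0.001, -0.0, -1.0]]
ft_force: [0.1, 0.6, 0.1]
gripper_width: 85.0
finger_force: 0.0
```

```bash
cat > go.py <<'E'
import sys,numpy as np
from rig import get_obs
o=get_obs();p=o["eef_pos"];R=o["ee_rot"]
print("t",o["t"],"pos",p.round(1),"yaw",np.arctan2(R[1,0],R[0,0]).round(3),"q",o["joint_positions"].round(2),"F",o["ft_force"].round(1),"w",round(o["gripper_width"],1),"ff",round(o["finger_force"],1))
for a in sys.argv[1:]:
    q=np.array(eval(a),float);print(a,"tool delta mm",(R.T@(q-p)).round(1));p=q
E
python3 go.py 430,0,260 626,184,260 626,184,57
```

```text
t 1.0 pos [ 194.8 -646.2  264.4] yaw 1.518 q [-1.32  0.11  1.37  0.    1.67 -1.26] F [0.1 0.6 0.1] w 85.0 ff 0.0
430,0,260 tool delta mm [657.6 201.    4.8]
626,184,260 tool delta mm [1.940e+02 1.861e+02 1.000e-01]
626,184,57 tool delta mm [-1.00e-01  0.00e+00  2.03e+02]
```

jog_arm(
  translation=[
    [0.041,0.0125,0],
    [0.041,0.0125,0],
    [0.041,0.0125,0],
    [0.041,0.0125,0],
    [0.041,0.0125,0],
  ],
  spin=[0,0,0,0,0],
  grip=[1,1,1,1,1],
)

```text
t: 1.5
eef_pos: [269.3, -443.5, 264.4]
ee_rot: [[0.058, 0.998, -0.0], [0.998, -0.058, 0.0], [0.0, -0.0, -1.0]]
ft_force: [-0.2, -0.7, 0.4]
gripper_width: 85.3
finger_force: 0.0
```

jog_arm(
  translation=[
    [0.041,0.0125,0],
    [0.041,0.0125,0],
    [0.041,0.0125,0],
    [0.041,0.0125,0],
    [0.041,0.0125,0],
  ],
  spin=[0,0,0,0,0],
  grip=[1,1,1,1,1],
)

```text
t: 2.0
eef_pos: [343.4, -242.6, 264.6]
ee_rot: [[0.058, 0.998, 0.0], [0.998, -0.058, -0.0], [-0.0, 0.0, -1.0]]
ft_force: [0.7, 0.1, -0.0]
gripper_width: 85.2
finger_force: 0.0
```

jog_arm(
  translation=[
    [0.041,0.0125,0],
    [0.041,0.0125,0],
    [0.041,0.0125,0],
    [0.041,0.0125,0],
    [0.041,0.0125,0],
  ],
  spin=[0,0,0,0,0],
  grip=[1,1,1,1,1],
)

```text
t: 2.5
eef_pos: [417.7, -41.4, 264.8]
ee_rot: [[0.058, 0.998, 0.0], [0.998, -0.058, -0.0], [-0.0, 0.0, -1.0]]
ft_force: [1.0, -0.5, 0.1]
gripper_width: 85.3
finger_force: 0.0
```

```bash
python3 go.py 626,184,230 626,184,57; python3 - <<'E'
from rig import capture
from h import *
c=capture("scene");cv2.imwrite("pics/raw_s1.png",c["img"]);crop(c["img"],170,110,160,120,5,"pics/s1.png")
E
```

```text
t 2.5 pos [417.7 -41.4 264.8] yaw 1.513 q [-0.16 -0.47  1.87 -0.    1.74 -0.1 ] F [ 1.  -0.5  0.1] w 85.3 ff 0.0
626,184,230 tool delta mm [237.1 194.8  34.8]
626,184,57 tool delta mm [ 0.00e+00 -1.00e-01  1.73e+02]
```

View pics/s1.png

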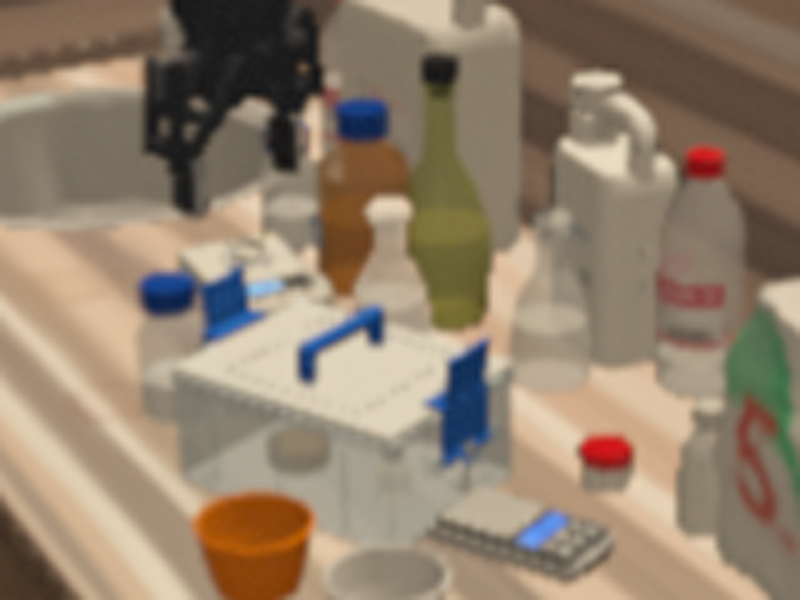

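Nothing has moved: the jar cap at (168,278) and the lid corners match the fit.

jog_arm(
  translation=[
    [0.04,0.033,0],
    [0.04,0.033,0],
    [0.04,0.033,0],
    [0.04,0.033,0],
    [0.04,0.033,0],
  ],
  spin=[0,0,0,0,0],
  grip=[1,1,1,1,1],
)

```text
t: 3.05
eef_pos: [588.7, 142.0, 264.4]
ee_rot: [[0.058, 0.998, -0.0], [0.998, -0.058, -0.0], [-0.0, -0.0, -1.0]]
ft_force: [-0.5, -0.3, 0.1]
gripper_width: 86.0
finger_force: 0.0
```

jog_arm(
  translation=[
    [0.04,0.03,0],
    [0,0,0.03],
    [0,0,0.03],
    [0,0,0.02],
    [0,0,0],
  ],
  spin=[0,0,0,0,0],
  grip=[1,1,1,1,1],
)

```text
t: 3.55
eef_pos: [618.8, 178.0, 181.1]
ee_rot: [[0.058, 0.998, -0.005], [0.998, -0.058, -0.001], [-0.002, -0.005, -1.0]]
ft_force: [-0.4, 0.5, -0.1]
gripper_width: 85.6
finger_force: 0.0
```

```bash
python3 go.py 626,186,57; python3 - <<'E'
from rig import capture
from h import *
c=capture("scene");crop(c["img"],170,110,100,75,8,"pics/s2.png")
E
```

```text
t 3.55 pos [618.8 178.  181.1] yaw 1.513 q [ 0.24  0.06  1.55 -0.    1.53  0.3 ] F [-0.4  0.5 -0.1] w 85.6 ff 0.0
626,186,57 tool delta mm [  8.6   7.4 124.1]
```

View pics/s2.png

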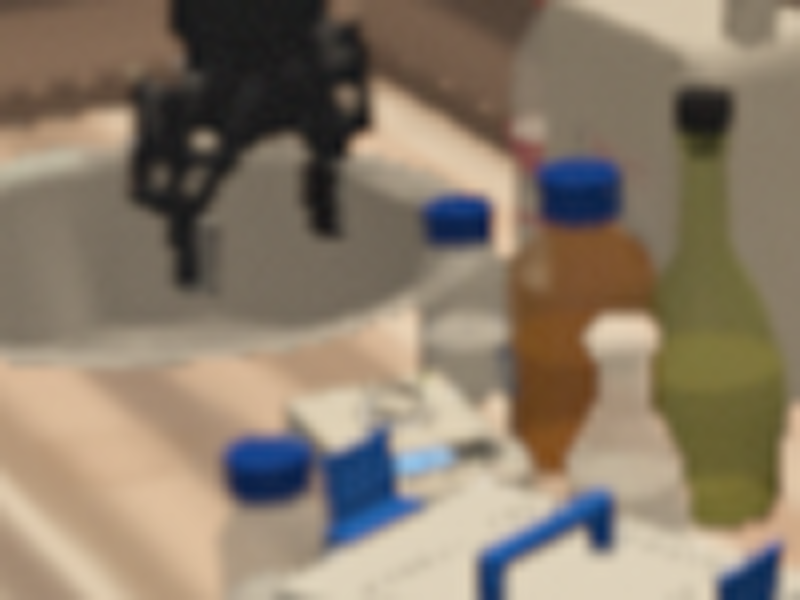

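The gripper stands above the jar, with its tips at (187,280) and (328,232) and the jar cap at (268,450). I'll correct by (8,7) mm and descend.

jog_arm(
  translation=[
    [0.008,0.007,0],
    [0,0,0.03],
    [0,0,0.03],
    [0,0,0.03],
    [0,0,0.02],
  ],
  spin=[0,0,0,0,0],
  grip=[1,1,1,1,1],
)

```text
t: 4.1
eef_pos: [627.9, 186.3, 74.3]
ee_rot: [[0.058, 0.998, 0.0], [0.998, -0.058, 0.0], [0.0, 0.0, -1.0]]
ft_force: [0.1, -0.4, -0.5]
gripper_width: 85.6
finger_force: 0.0
```

jog_arm(
  translation=[
    [0,0,0.01],
    [0,0,0.003],
    [0,0,0],
    [0,0,0],
    [0,0,0],
  ],
  spin=[0,0,0,0,0],
  grip=[1,1,0,-1,-1],
)

```text
t: 4.6
eef_pos: [627.9, 186.1, 63.7]
ee_rot: [[0.058, 0.998, 0.002], [0.998, -0.058, 0.001], [0.001, 0.002, -1.0]]
ft_force: [-6.3, -0.1, 11.6]
gripper_width: 46.3
finger_force: 59.0
```

jog_arm(
  translation=[
    [0,0,0],
    [0,0,0],
    [0,0,0],
    [0,0,0],
  ],
  spin=[0,0,0,0],
  grip=[-1,-1,-1,-1],
)

```text
t: 5.0
eef_pos: [627.8, 186.1, 63.8]
ee_rot: [[0.058, 0.998, 0.002], [0.998, -0.058, 0.0], [0.001, 0.001, -1.0]]
ft_force: [-4.7, -0.9, 8.4]
gripper_width: 46.0
finger_force: 58.8
```

Opening of 46 mm instead of 59 mm: I need to look.

```bash
python3 - <<'E'
from rig import capture
from h import *
c=capture("scene");d=capture("top")
a=cv2.resize(c["img"][125:205,180:255],(750//2*1,400),interpolation=cv2.INTER_CUBIC)
b=cv2.resize(d["img"][120:200,140:215],(375,400),interpolation=cv2.INTER_CUBIC)
cv2.imwrite("pics/g3.png",np.hstack([a,b]))
E
```

```text
(no output)
```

View pics/g3.png

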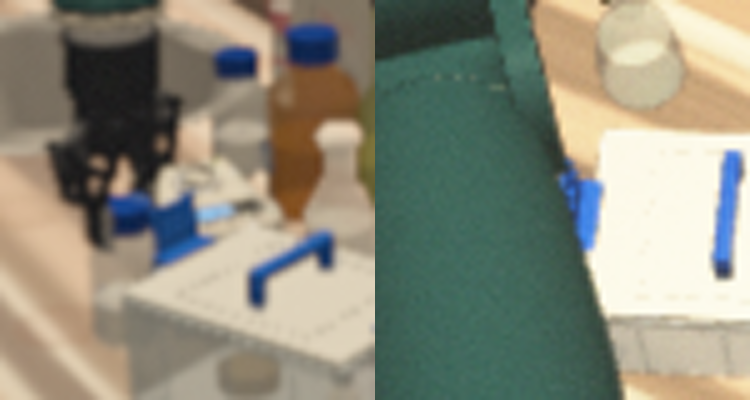

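```bash
python3 - <<'E'
from h import *
f=lambda X:((proj("scene",X)-[180,125]+.5)*5-.5).round()
print("tips",f([[604,187,56],[651,185,56]]).tolist(),"z75",f([[604,187,75],[651,185,75]]).tolist())
print("jar axis est (626,184): z0,93,115",f([[626,184,0],[626,184,93],[626,184,115]]).tolist())
print("box clip tab", f([[602,116,124]]).tolist())
E
python3 go.py
```

```text
tips [[104.0, 282.0], [142.0, 261.0]] z75 [[102.0, 260.0], [140.0, 239.0]]
jar axis est (626,184): z0,93,115 [[128.0, 337.0], [121.0, 230.0], [119.0, 204.0]]
box clip tab [[171.0, 221.0]]
t 5.1 pos [627.8 186.1  63.8] yaw 1.513 q [0.25 0.15 1.65 0.   1.34 0.31] F [-4.8 -0.2  9.9] w 45.6 ff 58.8
```

```bash
cat > cap.py <<'E'
from h import *
from rig import capture
def blobs(img,name,lo=(105,120,40),hi=(130,255,255),mina=15):
    m=cv2.inRange(cv2.cvtColor(img,cv2.COLOR_BGR2HSV),lo,hi)
    n,l,s,c=cv2.connectedComponentsWithStats(m)
    for i in range(1,n):
        if s[i,4]>=mina:
            pts=np.argwhere(l==i)[:,::-1].astype(np.float32);print(name,"c",c[i].round(1),"box",s[i],"rect",[np.round(x,1) for x in cv2.minAreaRect(pts)])
E
python3 - <<'E'
from cap import *
blobs(cv2.imread("pics/raw_s1.png")[130:215,180:270],"before")
i=capture("scene")["img"];cv2.imwrite("pics/raw_s3.png",i)
blobs(i[130:215,180:270],"after")
# glass profile rows: difference images before/after
a=cv2.cvtColor(cv2.imread("pics/raw_s1.png"),6).astype(int);b=cv2.cvtColor(i,6).astype(int)
np.set_printoptions(linewidth=250)
print((b-a)[160:200,192:218])
E
```

```text
before c [62.   3.1] box [58  0  9  8 59] rect [array([62. ,  3.5]), array([7., 8.]), np.float64(90.0)]
before c [23.2 37.9] box [19 35 10  7 62] rect [array([23.5, 38. ]), array([6., 9.]), np.float64(90.0)]
before c [34.9 40.8] box [31 34 10 14 84] rect [array([34.2, 40.6]), array([10.8,  9.5]), np.float64(71.6)]
before c [57.6 46.9] box [50 42 16 14 51] rect [array([57.7, 48. ]), array([ 5.6, 18.6]), np.float64(60.3)]
before c [82.4 60.4] box [ 77  49  11  23 143] rect [array([81.8, 60.1]), array([21.6,  9.6]), np.float64(86.6)]
after c [62.   3.2] box [58  0  9  8 60] rect [array([62. ,  3.5]), array([7., 8.]), np.float64(90.0)]
after c [46.8  7. ] box [43  5  8  5 33] rect [array([46.5,  7. ]), array([4., 7.]), np.float64(90.0)]
after c [31.5 39.4] box [ 21  34  20  14 134] rect [array([30.7, 39.6]), array([14.9, 15.5]), np.float64(71.6)]
after c [57.6 46.9] box [50 42 16 14 51] rect [array([57.7, 48. ]), array([ 5.6, 18.6]), np.float64(60.3)]
after c [82.4 60.4] box [ 77  49  11  23 143] rect [array([81.8, 60.1]), array([21.6,  9.6]), np.float64(86.6)]
[[-110 -122 -126 ...    0    0    0]
 [-104 -119 -114 ...   -1    0    0]
 [ -90 -111  -98 ...    0    0    0]
 ...
 [   0    0   -1 ...    0    1   -1]
 [   0    0   -2 ...    0    0   -1]
 [  -2   -1   -1 ...    0    0    0]]
```

```bash
python3 - <<'E'
from h import *
import sys
np.set_printoptions(linewidth=250,threshold=sys.maxsize)
a=cv2.cvtColor(cv2.imread("pics/raw_s1.png"),6).astype(int);b=cv2.cvtColor(cv2.imread("pics/raw_s3.png"),6).astype(int)
print((b-a)[164:198:1,194:216])
E
```

```text
[[-101 -110 -118 -116 -101  -99  -98  -77  -43  -25  -24  -25  -24  -21  -36  -80  -97  -54  -13   -2    0   -2]
 [ -77  -92 -104 -111  -99  -75  -53  -30  -18  -15  -15  -16  -13  -15  -20  -41  -69  -48  -13   -2    0    0]
 [ -30  -46  -70  -87  -73  -44  -18    7    4    1    0   -1   -3   -5  -16  -35  -42  -37  -14   -2   -3   -3]
 [  -2  -11  -37  -61  -55  -26    2   22   12   -1   -2   -1   -3   -1  -17  -36  -24  -15   -5    1    1   -2]
 [   1   -3  -28  -51  -44  -13   18   34   13   -7  -10   -6   -4   -2  -23  -47  -26   -4    1   -1    0   -1]
 [   1   -2  -25  -49  -43   -6   27   45   27    0   -6   -2    0   -4  -33  -60  -38   -6    1   -2   -1   -1]
 [   0   -3  -26  -53  -52  -11   31   50   31   10    2    2    2   -5  -26  -45  -30   -5    0    1    0   -1]
 [   1   -4  -27  -64  -71  -31   25   47   38   17   14   11    6   -4  -12  -13   -8   -1   -1    0    1    0]
 [   0   -3  -27  -67  -93  -66  -12   25   30   34   32   28   16    0   -6   -1    2    2    1   -2    0    1]
 [   0   -2  -16  -48  -83  -88  -55  -20    3   22   25   21   14    3   -2   -1  
[... 2042 characters left out ...]
    0   -1   -1   -1]
 [   0   -1   -2    1    8    6    4    1   -1    1    0    1    2   -1   -2    0    0    1    0   -1   -2    0]
 [  -1   -1   -1    0    3    2    5    3    2    3    6    3    2    0   -1   -2    0    2    0    0    0   -1]
 [   0   -2   -1    0   -1    1    5    4    4    6   11    7    1   -1    0    1   -2    0    1   -1   -1   -1]
 [   0   -1   -1   -1    0    0    1    2    0    2    5    4    1   -1    0   -1   -1    1   -1    1   -1   -1]
 [  -1    0   -2    0   -1    1    0    0    0    1    0    0   -1   -1    0    0   -2   -1   -1   -1    0    0]
 [  -1   -1    0    0    0    0    0   -1   -1    0   -1   -1   -2   -1    1    0    0    0    1    0   -1    0]]
```

```bash
python3 - <<'E'
from h import *
for z in (160,173,186,199): print(z,((proj("scene",[[576,180.5,z],[661.5,175.5,z]])-[170,110]+.5)*8-.5).round().tolist())
print(C["scene"]["mtx"])
for z in (56,69,82,95): print(z,proj("scene",[[604,187,z],[651,185,z]]).round(1).tolist())
E
```

```text
160 [[206.0, 396.0], [324.0, 339.0]]
173 [[204.0, 370.0], [322.0, 314.0]]
186 [[202.0, 344.0], [321.0, 288.0]]
199 [[200.0, 317.0], [319.0, 263.0]]
[[441.15597765   0.         258.554364  ]
 [  0.         441.15597765 194.18185825]
 [  0.           0.           1.        ]]
56 [[200.3, 181.1], [208.0, 176.8]]
69 [[200.1, 178.1], [207.8, 173.8]]
82 [[199.9, 175.0], [207.6, 170.8]]
95 [[199.6, 171.9], [207.4, 167.8]]
```

```bash
python3 - <<'E'
from h import *
for z in (190,204,217,230,243): print(z,(proj("scene",[[207,-687,z],[182.5,-605,z]])/.64).round().tolist())
# dark finger extents in scene0 raw
g=cv2.cvtColor(cv2.imread("pics/raw_scene0.png"),6)
print((g[236:266:2,355:425:2]<60).astype(int))
E
```

```text
190 [[631.0, 433.0], [570.0, 425.0]]
204 [[633.0, 425.0], [572.0, 417.0]]
217 [[634.0, 417.0], [573.0, 410.0]]
230 [[636.0, 410.0], [574.0, 402.0]]
243 [[637.0, 402.0], [575.0, 394.0]]
[[0 0 0 0 0 1 1 1 0 0 0 0 0 0 0 0 0 0 0 0 0 0 0 0 0 0 0 1 1 1 1 1 1 1 1]
 [0 0 0 0 0 0 1 0 0 0 0 0 0 0 0 0 0 0 0 0 0 0 0 0 0 0 0 0 1 1 1 1 1 1 1]
 [0 0 0 0 0 0 0 0 0 0 0 0 0 0 0 0 0 0 0 0 0 0 0 0 0 0 0 0 0 1 1 1 1 1 1]
 [0 0 0 0 0 1 0 0 0 0 0 0 0 0 0 0 0 0 0 0 0 0 0 0 0 0 0 0 0 1 1 1 1 1 1]
 [0 0 0 0 0 1 0 0 0 0 0 0 0 0 0 0 0 0 0 0 0 0 0 0 0 0 0 0 0 0 0 1 0 0 0]
 [0 0 0 0 0 1 0 0 0 0 0 0 0 0 0 0 0 0 0 0 0 0 0 0 0 0 0 0 1 0 0 1 0 0 0]
 [0 0 0 0 0 1 0 0 0 0 0 0 0 0 0 0 0 0 0 0 0 0 0 0 0 0 0 0 1 0 1 0 0 0 0]
 [0 0 0 0 0 0 0 0 0 0 0 0 0 0 0 0 0 0 0 0 0 0 0 0 0 0 0 0 1 0 1 0 0 0 0]
 [0 0 0 0 0 0 0 0 0 0 0 0 0 0 0 0 0 0 0 0 0 0 0 0 0 0 0 0 0 0 1 0 0 0 0]
 [0 0 0 0 0 0 0 0 0 0 0 0 0 0 0 0 0 0 0 0 0 0 0 0 0 0 0 0 0 0 1 0 0 0 0]
 [0 0 0 0 0 0 0 0 0 0 0 0 0 0 0 0 0 0 0 0 0 0 0 0 0 0 0 0 0 0 0 0 0 0 0]
 [0 0 0 0 0 0 0 0 0 0 0 0 0 0 0 0 0 0 0 0 0 0 0 0 0 0 0 0 0 0 0 0 0 0 0]
 [0 0 0 0 0 0 0 0 0 0 0 0 0 0 0 0 0 0 0 0 0 0 0 0 0 0 0 0 0 0 0 0 0 0 0]
 [0 0 0 0 0 0 0 0 0 0 0 0 0 0 0 0 0 0 0 0 0 0 0 0 0 0 0 0 0 0 0 0 0 0 0]
 [0 0 0 0 0 0 0 0 0 0 0 0 0 0 0 0 0 0 0 0 0 0 0 0 0 0 0 0 0 0 0 0 0 0 0]]
```

Image and grip width agree: the real fingertips sit about 25 mm higher than my reading of the TCP frame, so the cap is gripped (45 mm). That hold will do; I'll lift slightly, carry the jar to +y and check.

jog_arm(
  translation=[
    [0,0,-0.008],
    [0,0,-0.01],
    [0,0,-0.01],
    [0,0,0],
    [0,0,0],
  ],
  spin=[0,0,0,0,0],
  grip=[-1,-1,-1,-1,-1],
)

```text
t: 5.65
eef_pos: [627.5, 185.9, 90.1]
ee_rot: [[0.058, 0.998, 0.001], [0.998, -0.058, 0.0], [0.0, 0.001, -1.0]]
ft_force: [0.6, 0.1, -3.0]
gripper_width: 45.8
finger_force: 59.1
```

jog_arm(
  translation=[
    [0.02,0,0],
    [0.025,0,0],
    [0.025,0,0],
    [0.025,0,0],
    [0.015,0,0],
  ],
  spin=[0,0,0,0,0],
  grip=[-1,-1,-1,-1,-1],
)

```text
t: 6.15
eef_pos: [633.4, 297.8, 89.1]
ee_rot: [[0.057, 0.998, -0.001], [0.998, -0.057, -0.0], [-0.0, -0.001, -1.0]]
ft_force: [0.2, -0.9, -2.4]
gripper_width: 46.0
finger_force: 59.1
```

jog_arm(
  translation=[
    [0,0,0],
    [0,0,0],
  ],
  spin=[0,0],
  grip=[-1,-1],
)

```text
t: 6.35
eef_pos: [633.6, 295.7, 89.3]
ee_rot: [[0.057, 0.998, -0.001], [0.998, -0.057, -0.001], [-0.001, -0.001, -1.0]]
ft_force: [-0.4, -0.1, -3.1]
gripper_width: 45.5
finger_force: 59.1
```

```bash
python3 go.py; python3 - <<'E'
from cap import *
i=capture("scene")["img"];blobs(i[125:215,160:270],"after")
cv2.imwrite("pics/raw_s4.png",i);crop(i,150,105,80,100,6,"pics/s4.png")
print("cap pred",proj("scene",[[628,290,z] for z in (0,25,115,140)])-[160,125])
E
```

```text
t 6.35 pos [633.6 295.7  89.3] yaw 1.513 q [ 0.4   0.22  1.52 -0.    1.4   0.46] F [-0.4 -0.1 -3.1] w 45.5 ff 59.1
after c [82.   8.2] box [78  5  9  8 60] rect [array([82. ,  8.5]), array([7., 8.]), np.float64(90.0)]
after c [66.8 12. ] box [63 10  8  5 33] rect [array([66.5, 12. ]), array([4., 7.]), np.float64(90.0)]
after c [24.1 30.5] box [20 28  9  7 47] rect [array([24., 31.]), array([6., 8.]), np.float64(90.0)]
after c [54.9 45.8] box [51 39 10 14 83] rect [array([54.5, 45.5]), array([10.8,  8.9]), np.float64(71.6)]
after c [77.7 51.7] box [70 47 16 13 50] rect [array([77.6, 52.7]), array([ 5.4, 18.3]), np.float64(63.4)]
after c [102.4  65.5] box [ 97  54  11  23 142] rect [array([101.8,  65.1]), array([21.6,  9.6]), np.float64(86.6)]
cap pred [[24.91545199 61.0115907 ]
 [24.41345152 55.4909511 ]
 [22.59075415 35.05997827]
 [22.08079046 29.22923019]]
```

View pics/s4.png

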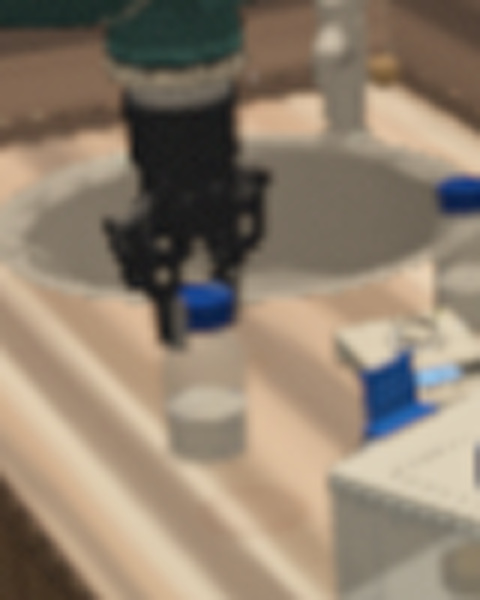

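The jar hangs upright with its cap at (207,305) in the crop, held by the cap and well left of the clip. I'll set it down.

jog_arm(
  translation=[
    [0,0,0.01],
    [0,0,0.008],
    [0,0,0.004],
    [0,0,0.0015],
    [0,0,0],
  ],
  spin=[0,0,0,0,0],
  grip=[-1,-1,-1,-1,-1],
)

```text
t: 6.9
eef_pos: [633.7, 295.5, 66.0]
ee_rot: [[0.058, 0.998, -0.0], [0.998, -0.058, -0.0], [-0.0, -0.0, -1.0]]
ft_force: [-0.3, 1.0, -2.2]
gripper_width: 45.6
finger_force: 59.1
```

jog_arm(
  translation=[
    [0,0,0.001],
    [0,0,0],
  ],
  spin=[0,0],
  grip=[-1,-1],
)

```text
t: 7.1
eef_pos: [633.9, 295.7, 65.5]
ee_rot: [[0.058, 0.998, 0.0], [0.998, -0.058, 0.0], [0.0, 0.0, -1.0]]
ft_force: [0.2, -0.3, -1.9]
gripper_width: 45.4
finger_force: 59.1
```

jog_arm(
  translation=[
    [0,0,0.001],
    [0,0,0.001],
    [0,0,0],
  ],
  spin=[0,0,0],
  grip=[-1,-1,-1],
)

```text
t: 7.4
eef_pos: [634.0, 295.8, 63.9]
ee_rot: [[0.058, 0.998, 0.001], [0.998, -0.058, 0.0], [0.0, 0.001, -1.0]]
ft_force: [-1.1, -1.3, 2.6]
gripper_width: 45.8
finger_force: 60.2
```

jog_arm(
  translation=[
    [0,0,0],
    [0,0,0],
    [0,0,0],
    [0,0,0],
    [0,0,0],
  ],
  spin=[0,0,0,0,0],
  grip=[0.4,0.8,1,1,1],
)

```text
t: 7.9
eef_pos: [633.8, 295.7, 63.3]
ee_rot: [[0.058, 0.998, 0.0], [0.998, -0.058, 0.0], [0.0, 0.0, -1.0]]
ft_force: [-0.3, -0.8, 0.4]
gripper_width: 85.5
finger_force: 0.0
```

jog_arm(
  translation=[
    [0,0,-0.02],
    [0,0,-0.04],
    [0,0,-0.04],
    [0,0,-0.04],
    [0,0,-0.01],
  ],
  spin=[0,0,0,0,0],
  grip=[1,1,1,1,1],
)

```text
t: 8.4
eef_pos: [634.8, 296.2, 219.0]
ee_rot: [[0.058, 0.998, 0.006], [0.998, -0.058, 0.003], [0.003, 0.006, -1.0]]
ft_force: [0.2, 0.2, 0.5]
gripper_width: 85.3
finger_force: 0.0
```

jog_arm(
  translation=[
    [0,0,0],
    [0,0,0],
    [0,0,0],
    [0,0,0],
    [0,0,0],
  ],
  spin=[0.143,0.143,0.143,0.143,0.143],
  grip=[0.5,0,-0.5,-1,-1],
)

```text
t: 8.9
eef_pos: [633.6, 295.6, 212.6]
ee_rot: [[0.702, 0.712, -0.001], [0.712, -0.702, -0.0], [-0.001, -0.0, -1.0]]
ft_force: [-0.7, 0.1, 0.1]
gripper_width: 12.2
finger_force: 0.0
```

jog_arm(
  translation=[
    [0,0,0],
    [0,0,0],
    [0,0,0],
    [0,0,0],
    [0,0,0],
  ],
  spin=[0.143,0.143,0.143,0.143,0.143],
  grip=[-1,-1,-1,-1,-1],
)

```text
t: 9.4
eef_pos: [633.6, 295.6, 212.5]
ee_rot: [[0.997, 0.077, -0.001], [0.077, -0.997, -0.0], [-0.001, 0.0, -1.0]]
ft_force: [-1.3, 0.9, -1.1]
gripper_width: 0.2
finger_force: 0.0
```

jog_arm(
  translation=[
    [0,0,0],
    [0,0,0],
  ],
  spin=[0.143,0],
  grip=[-1,-1],
)

```text
t: 9.6
eef_pos: [633.7, 295.7, 212.6]
ee_rot: [[0.998, -0.063, -0.001], [-0.063, -0.998, -0.0], [-0.001, 0.0, -1.0]]
ft_force: [0.5, -0.6, 0.1]
gripper_width: -0.1
finger_force: 0.0
```

```bash
python3 - <<'E'
from cap import *
i=capture("scene")["img"];blobs(i[125:215,160:270],"jar?")
print("cap pred",proj("scene",[[634,296,104]])-[160,125])
d=capture("top")["img"];cv2.imwrite("pics/raw_t5.png",d);blobs(d[110:210,130:260],"top")
print(proj("top",[[634,296,115],[595,6,120]])-[130,110])
E
python3 go.py 600,75,210 600,75,110
```

```text
jar? c [82.   8.2] box [78  5  9  8 60] rect [array([82. ,  8.5]), array([7., 8.]), np.float64(90.0)]
jar? c [66.7 12. ] box [63 10  8  5 34] rect [array([66.5, 12. ]), array([4., 7.]), np.float64(90.0)]
jar? c [22.3 37.3] box [18 34  9  7 48] rect [array([22., 37.]), array([6., 8.]), np.float64(90.0)]
jar? c [54.9 45.8] box [51 39 10 14 84] rect [array([54.2, 45.6]), array([10.8,  9.5]), np.float64(71.6)]
jar? c [77.6 51.9] box [70 47 16 14 51] rect [array([77.7, 53. ]), array([ 5.6, 18.6]), np.float64(60.3)]
jar? c [102.4  65.4] box [ 97  54  11  23 143] rect [array([101.8,  65.1]), array([21.6,  9.6]), np.float64(86.6)]
cap pred [[22.62015912 36.81688367]]
top c [79.9 51.5] box [78 41  5 22 61] rect [array([79.9, 51.5]), array([ 2.6, 21.3]), np.float64(6.7)]
top c [50.3 51.3] box [47 42  8 19 96] rect [array([50.5, 51. ]), array([18.,  7.]), np.float64(90.0)]
top c [109.9  54.8] box [108  48   5  15  61] rect [array([110.,  55.]), array([14.,  4.]), np.float64(90.0)]
[[-0.87126728 46.25464071]
 [80.89419645 52.4032264 ]]
t 9.7 pos [633.7 295.6 212.9] yaw -0.056 q [ 0.4   0.17  1.38 -0.    1.59  2.03] F [ 0.4 -0.3 -0.4] w -0.3 ff 0.0
600,75,210 tool delta mm [-21.3 222.2   2.9]
600,75,110 tool delta mm [  0.  -0. 100.]
```

jog_arm(
  translation=[
    [-0.004,0.045,0],
    [-0.004,0.045,0],
    [-0.004,0.045,0],
    [-0.004,0.045,0],
    [-0.004,0.04,0],
  ],
  spin=[0,0,0,0,0],
  grip=[-1,-1,-1,-1,-1],
)

```text
t: 10.2
eef_pos: [599.9, 75.4, 213.2]
ee_rot: [[0.998, -0.056, 0.0], [-0.056, -0.998, -0.0], [0.0, 0.0, -1.0]]
ft_force: [0.7, -0.9, 0.0]
gripper_width: 0.1
finger_force: 0.0
```

jog_arm(
  translation=[
    [0,0,0.03],
    [0,0,0.02],
    [0,0,0],
  ],
  spin=[0,0,0],
  grip=[-1,-1,-1],
)

```text
t: 10.5
eef_pos: [599.4, 76.8, 160.4]
ee_rot: [[0.998, -0.057, -0.004], [-0.057, -0.998, -0.0], [-0.004, 0.001, -1.0]]
ft_force: [0.2, 0.3, -0.1]
gripper_width: -0.2
finger_force: 0.0
```

```bash
python3 go.py 600,75,110; python3 - <<'E'
from cap import *
o=__import__("rig").get_obs();p=o["eef_pos"]
i=capture("scene")["img"];cv2.imwrite("pics/raw_s6.png",i);crop(i,190,95,80,100,6,"pics/s6.png")
for dz in (-8,5,18,31):print(dz,((proj("scene",[p+[0,0,dz]])-[190,95]+.5)*6-.5).round())
E
```

```text
t 10.5 pos [599.4  76.8 160.4] yaw -0.057 q [ 0.09 -0.02  1.66  0.    1.5   1.71] F [ 0.2  0.3 -0.1] w -0.2 ff 0.0
600,75,110 tool delta mm [ 1.   1.8 50.4]
-8 [[192. 417.]]
5 [[192. 397.]]
18 [[191. 377.]]
31 [[190. 357.]]
```

View pics/s6.png

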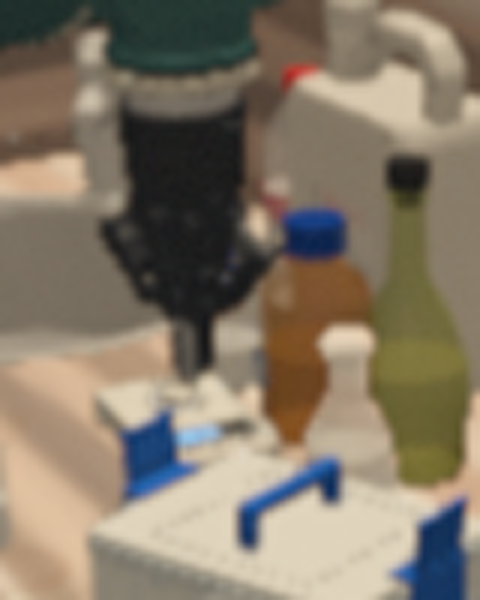

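Tip at (192,378), about 17 mm above the reported TCP. I'll aim for TCP z ≈ 96 so the tip is near 112 and clears both the lid and the lip.

jog_arm(
  translation=[
    [0,0,0.025],
    [0,0,0.02],
    [0,0,0.01],
    [0,0,0.005],
    [0,0,0],
  ],
  spin=[0,0,0,0,0],
  grip=[-1,-1,-1,-1,-1],
)

```text
t: 11.05
eef_pos: [600.8, 77.5, 103.9]
ee_rot: [[0.998, -0.059, 0.0], [-0.059, -0.998, 0.0], [0.0, -0.0, -1.0]]
ft_force: [-0.1, -0.5, 0.2]
gripper_width: 0.2
finger_force: 0.0
```

jog_arm(
  translation=[
    [0,-0.006,0.003],
    [0,-0.006,0],
    [0,-0.005,0],
    [0,-0.005,0],
    [0,0,0],
  ],
  spin=[0,0,0,0,0],
  grip=[-1,-1,-1,-1,-1],
)

```text
t: 11.55
eef_pos: [602.0, 100.0, 100.5]
ee_rot: [[0.998, -0.059, 0.0], [-0.059, -0.998, 0.0], [0.0, -0.0, -1.0]]
ft_force: [0.5, -0.1, 0.8]
gripper_width: 0.0
finger_force: 0.0
```

jog_arm(
  translation=[
    [0,-0.004,0.003],
    [0,-0.005,0],
    [0,-0.005,0],
    [0,-0.005,0],
    [0,-0.005,0],
  ],
  spin=[0,0,0,0,0],
  grip=[-1,-1,-1,-1,-1],
)

```text
t: 12.05
eef_pos: [603.2, 123.0, 96.9]
ee_rot: [[0.998, -0.061, -0.001], [-0.061, -0.998, -0.001], [-0.001, 0.001, -1.0]]
ft_force: [0.2, -5.6, -1.8]
gripper_width: 0.1
finger_force: 2.3
```

jog_arm(
  translation=[
    [0,-0.005,0.0],
    [0,-0.005,0.001],
    [0,-0.005,0.001],
    [0,-0.005,0.001],
    [0,-0.005,0.001],
  ],
  spin=[0,0,0,0,0],
  grip=[-1,-1,-1,-1,-1],
)

```text
t: 12.55
eef_pos: [604.9, 148.7, 93.3]
ee_rot: [[0.998, -0.06, 0.0], [-0.06, -0.998, 0.0], [0.0, -0.0, -1.0]]
ft_force: [-1.1, -1.3, -0.7]
gripper_width: 0.2
finger_force: 0.5
```

jog_arm(
  translation=[
    [0,-0.005,0.0],
    [0,-0.005,0],
    [0,-0.005,0],
    [0,0,0],
  ],
  spin=[0,0,0,0],
  grip=[-1,-1,-1,-1],
)

```text
t: 12.95
eef_pos: [605.8, 163.9, 93.4]
ee_rot: [[0.998, -0.06, 0.0], [-0.06, -0.998, 0.0], [0.0, -0.0, -1.0]]
ft_force: [0.6, -0.6, -0.9]
gripper_width: 0.0
finger_force: 0.0
```

```bash
python3 go.py 598,-65,160; python3 - <<'E'
from cap import *
i=capture("scene")["img"];blobs(i[125:215,160:270],"s")
print("pred jar22.3,37.3; open tab tip",proj("scene",[[606,190,35],[603,150,45]])-[160,125])
E
```

```text
t 12.95 pos [605.8 163.9  93.4] yaw -0.06 q [0.22 0.07 1.69 0.   1.38 1.85] F [ 0.6 -0.6 -0.9] w 0.0 ff 0.0
598,-65,160 tool delta mm [  5.9 228.9 -66.7]
s c [82.   8.2] box [78  5  9  8 60] rect [array([82. ,  8.5]), array([7., 8.]), np.float64(90.0)]
s c [66.8 12. ] box [63 10  8  5 33] rect [array([66.5, 12. ]), array([4., 7.]), np.float64(90.0)]
s c [22.2 37.2] box [18 34  9  7 50] rect [array([22., 37.]), array([6., 8.]), np.float64(90.0)]
s c [77.5 51.9] box [70 47 16 14 50] rect [array([77.7, 53. ]), array([ 5.6, 18.6]), np.float64(60.3)]
s c [102.4  65.4] box [ 97  54  11  23 143] rect [array([101.8,  65.1]), array([21.6,  9.6]), np.float64(86.6)]
pred jar22.3,37.3; open tab tip [[40.37516409 60.60100132]
 [47.95099891 60.79494725]]
```

The left clip's blue blob has left its closed position, so it is open. On to the right clip.

jog_arm(
  translation=[
    [0,0.0,-0.03],
    [0,0.01,-0.035],
    [0,0.045,0],
    [0,0.045,0],
    [0,0.045,0],
  ],
  spin=[0,0,0,0,0],
  grip=[-1,-1,-1,-1,-1],
)

```text
t: 13.5
eef_pos: [596.7, 16.9, 158.7]
ee_rot: [[0.998, -0.06, 0.001], [-0.06, -0.998, -0.0], [0.001, -0.0, -1.0]]
ft_force: [0.5, -0.1, 0.1]
gripper_width: 0.3
finger_force: 0.0
```

jog_arm(
  translation=[
    [0.005,0.045,0],
    [0,0.039,0],
    [0,0.0,0.02],
    [0,0.0,0.02],
    [0,0,0],
  ],
  spin=[0,0,0,0,0],
  grip=[-1,-1,-1,-1,-1],
)

```text
t: 14.0
eef_pos: [595.7, -66.0, 115.7]
ee_rot: [[0.998, -0.061, -0.004], [-0.061, -0.998, 0.001], [-0.004, -0.0, -1.0]]
ft_force: [-0.2, 0.6, -0.0]
gripper_width: 0.0
finger_force: 0.0
```

```bash
python3 go.py 592,-75,99
```

```text
t 14.0 pos [595.7 -66.  115.7] yaw -0.061 q [-0.15 -0.    1.72  0.    1.42  1.48] F [-0.2  0.6 -0. ] w 0.0 ff 0.0
592,-75,99 tool delta mm [-3.1  9.2 16.7]
```

jog_arm(
  translation=[
    [-0.004,0.002,0.008],
    [0,0.003,0.008],
    [0,0.005,0.003],
    [0,0.005,0],
    [0,0.005,0],
  ],
  spin=[0,0,0,0,0],
  grip=[-1,-1,-1,-1,-1],
)

```text
t: 14.5
eef_pos: [591.9, -85.9, 99.7]
ee_rot: [[0.998, -0.06, 0.0], [-0.06, -0.998, -0.0], [0.0, 0.0, -1.0]]
ft_force: [0.2, 0.2, 0.1]
gripper_width: -0.0
finger_force: 0.0
```

jog_arm(
  translation=[
    [0,0.005,0],
    [0,0.005,0],
    [0,0.005,0],
    [0,0.005,0],
    [0,0.005,0],
  ],
  spin=[0,0,0,0,0],
  grip=[-1,-1,-1,-1,-1],
)

```text
t: 15.0
eef_pos: [590.2, -110.4, 99.3]
ee_rot: [[0.998, -0.06, -0.0], [-0.06, -0.998, 0.001], [-0.0, -0.001, -1.0]]
ft_force: [0.3, 4.9, -1.5]
gripper_width: 0.0
finger_force: 1.9
```

jog_arm(
  translation=[
    [0,0.005,0],
    [0,0.005,0.001],
    [0,0.005,0.001],
    [0,0.005,0.001],
    [0,0.005,0],
  ],
  spin=[0,0,0,0,0],
  grip=[-1,-1,-1,-1,-1],
)

```text
t: 15.5
eef_pos: [588.7, -136.0, 96.2]
ee_rot: [[0.998, -0.06, -0.0], [-0.06, -0.998, -0.0], [-0.0, 0.0, -1.0]]
ft_force: [0.4, -0.5, -0.3]
gripper_width: 0.2
finger_force: 0.1
```

jog_arm(
  translation=[
    [0,0.005,0],
    [0,0.005,0],
    [0,0.004,0],
    [0,0,0],
  ],
  spin=[0,0,0,0],
  grip=[-1,-1,-1,-1],
)

```text
t: 15.9
eef_pos: [587.9, -149.9, 96.3]
ee_rot: [[0.998, -0.061, 0.0], [-0.061, -0.998, -0.0], [0.0, 0.0, -1.0]]
ft_force: [-0.7, -0.8, 0.0]
gripper_width: 0.4
finger_force: 0.0
```

```bash
python3 go.py; python3 - <<'E'
from cap import *
i=capture("scene")["img"];blobs(i[125:245,160:310],"s")
E
```

```text
t 15.9 pos [ 587.9 -149.9   96.3] yaw -0.061 q [-0.29  0.02  1.73 -0.    1.39  1.34] F [-0.7 -0.8  0. ] w 0.4 ff 0.0
s c [82.1  8.1] box [78  5  9  7 58] rect [array([82.,  8.]), array([6., 8.]), np.float64(90.0)]
s c [66.8 12. ] box [63 10  8  5 33] rect [array([66.5, 12. ]), array([4., 7.]), np.float64(90.0)]
s c [22.3 37.3] box [18 34  9  7 48] rect [array([22., 37.]), array([6., 8.]), np.float64(90.0)]
s c [77.5 51.9] box [70 47 16 14 50] rect [array([77.7, 53. ]), array([ 5.6, 18.6]), np.float64(60.3)]
s c [111.6  81.4] box [ 99  71  24  23 219] rect [array([111.5,  81.5]), array([25.5, 11.3]), np.float64(45.0)]
```

```bash
python3 - <<'E'
from h import *
from scipy.optimize import least_squares
yaw=-.06
def cube(x0,x1,y0,y1,z0,z1):return np.array([[x,y,z] for x in(x0,x1) for y in(y0,y1) for z in(z0,z1)],float)
parts=[cube(-46,46,-7,7,114,126),cube(-46,-34,-7,7,96,114),cube(34,46,-7,7,96,114)]
R=np.array([[np.cos(yaw),-np.sin(yaw),0],[np.sin(yaw),np.cos(yaw),0],[0,0,1]])
def cen(n,p):
    m=np.zeros((384*8,512*8),np.uint8)
    for P in parts:
        u=(proj(n,P@R.T+[p[0],p[1],0])+.5)*8-.5
        cv2.fillConvexPoly(m,cv2.convexHull(np.round(u).astype(np.int32)),1)
    M=cv2.moments(m,True);return np.array([M["m10"]/M["m00"],M["m01"]/M["m00"]])/8-.4375
obs={"top":(209.9,161.5),"scene":(237.5,176.9)}
for k in (["top"],["scene"],["top","scene"]):
    r=least_squares(lambda p:np.concatenate([cen(n,p)-obs[n] for n in k]),[595,6],diff_step=.005);print(k,r.x.round(1),r.fun.round(2))
E
python3 go.py 597,7,160 597,7,104
```

```text
['top'] [603.7  10.4] [-0.26  0.02]
['scene'] [603.8  10.2] [-0.04  0.12]
['top', 'scene'] [603.8   9.6] [-0.01 -0.02  0.06  0.17]
t 15.95 pos [ 587.9 -149.6   96.3] yaw -0.061 q [-0.29  0.02  1.73 -0.    1.39  1.34] F [0.1 1.  0.8] w -0.1 ff 0.0
597,7,160 tool delta mm [  -0.4 -156.8  -63.7]
597,7,104 tool delta mm [ 0. -0. 56.]
```

Right clip open too. Handle centre refined to about (602,10).

jog_arm(
  translation=[
    [0,0,-0.03],
    [0,0,-0.034],
    [0.004,-0.04,0],
    [0,-0.04,0],
    [0,-0.04,0],
  ],
  spin=[0,0,0,0,0],
  grip=[-1,-1,-1,-0.5,0.2],
)

```text
t: 16.45
eef_pos: [599.1, -28.4, 160.6]
ee_rot: [[0.998, -0.061, 0.001], [-0.061, -0.998, 0.0], [0.001, -0.0, -1.0]]
ft_force: [0.1, -0.8, -0.2]
gripper_width: 28.7
finger_force: 0.0
```

jog_arm(
  translation=[
    [0,-0.04,0],
    [0,0,0],
    [0,0,0],
  ],
  spin=[0,0,0],
  grip=[0.2,0.2,0.2],
)

```text
t: 16.75
eef_pos: [601.5, 11.0, 160.3]
ee_rot: [[0.998, -0.058, -0.0], [-0.058, -0.998, -0.0], [-0.0, 0.0, -1.0]]
ft_force: [0.1, 0.5, -0.3]
gripper_width: 51.3
finger_force: 0.0
```

```bash
python3 go.py 602,10,88
```

```text
t 16.75 pos [601.5  11.  160.3] yaw -0.058 q [-0.02 -0.02  1.67 -0.    1.49  1.61] F [ 0.1  0.5 -0.3] w 51.3 ff 0.0
602,10,88 tool delta mm [ 0.6  0.9 72.3]
```

jog_arm(
  translation=[
    [0,0.001,0.025],
    [0,0,0.025],
    [0,0,0.012],
    [0,0,0.006],
    [0,0,0],
  ],
  spin=[0,0,0,0,0],
  grip=[0.2,0.2,0.2,0.2,0.2],
)

```text
t: 17.25
eef_pos: [601.4, 8.6, 92.2]
ee_rot: [[0.998, -0.061, -0.001], [-0.061, -0.998, -0.0], [-0.001, 0.0, -1.0]]
ft_force: [-0.1, 0.0, -0.8]
gripper_width: 51.3
finger_force: 0.0
```

jog_arm(
  translation=[
    [0,0,0.004],
    [0,0,0],
    [0,0,0],
    [0,0,0],
    [0,0,0],
  ],
  spin=[0,0,0,0,0],
  grip=[0.2,-0.2,-0.5,-0.6,-0.7],
)

```text
t: 17.75
eef_pos: [601.7, 9.2, 88.8]
ee_rot: [[0.998, -0.06, 0.001], [-0.06, -0.998, -0.0], [0.001, -0.0, -1.0]]
ft_force: [-1.0, 0.4, 3.1]
gripper_width: 13.5
finger_force: 26.5
```

jog_arm(
  translation=[
    [0,0,0],
    [0,0,0],
    [0,0,0],
  ],
  spin=[0,0,0],
  grip=[-1,-1,-1],
)

```text
t: 18.05
eef_pos: [601.7, 9.2, 88.9]
ee_rot: [[0.998, -0.06, 0.001], [-0.06, -0.998, -0.0], [0.001, -0.0, -1.0]]
ft_force: [0.1, 0.5, 6.1]
gripper_width: 12.7
finger_force: 59.0
```

jog_arm(
  translation=[
    [0,0,-0.006],
    [0,0,-0.008],
    [0,0,-0.008],
    [0,0,-0.008],
    [0,0,0],
  ],
  spin=[0,0,0,0,0],
  grip=[-1,-1,-1,-1,-1],
)

```text
t: 18.55
eef_pos: [602.0, 9.1, 120.0]
ee_rot: [[0.998, -0.06, 0.002], [-0.06, -0.998, -0.0], [0.002, -0.0, -1.0]]
ft_force: [0.1, -0.6, -3.1]
gripper_width: 13.0
finger_force: 58.4
```

jog_arm(
  translation=[
    [0,0,-0.015],
    [0,0,-0.02],
    [0,0,-0.02],
    [0,0,-0.005],
    [0,0,0],
  ],
  spin=[0,0,0,0,0],
  grip=[-1,-1,-1,-1,-1],
)

```text
t: 19.05
eef_pos: [601.8, 9.1, 179.2]
ee_rot: [[0.998, -0.06, 0.001], [-0.06, -0.998, -0.0], [0.001, -0.0, -1.0]]
ft_force: [0.7, -0.5, -2.5]
gripper_width: 12.6
finger_force: 58.5
```

```bash
python3 go.py 375,-320,150; python3 - <<'E'
from cap import *
i=capture("scene")["img"];cv2.imwrite("pics/raw_s7.png",i);blobs(i[100:245,160:310],"s")
d=capture("top")["img"];cv2.imwrite("pics/raw_t7.png",d)
blobs(i,"turq",(80,90,40),(98,255,255),60);blobs(i,"orange",(5,150,80),(15,255,255),60)
E
```

```text
t 19.05 pos [601.8   9.1 179.2] yaw -0.06 q [-0.03 -0.03  1.65  0.    1.52  1.6 ] F [ 0.7 -0.5 -2.5] w 12.6 ff 58.5
375,-320,150 tool delta mm [-206.6  342.2   28.9]
s c [72.9 55.4] box [70 51  8 11 31] rect [array([72.6, 55.7]), array([ 3.8, 11.6]), np.float64(36.9)]
s c [22.3 62.3] box [18 59  9  7 48] rect [array([22., 62.]), array([6., 8.]), np.float64(90.0)]
s c [111.6 106.4] box [ 99  96  24  23 219] rect [array([111.5, 106.5]), array([25.5, 11.3]), np.float64(45.0)]
turq c [234.6  70.9] box [220  61  31  25 112] rect [array([234.7,  71.1]), array([11.8, 36.7]), np.float64(59.5)]
turq c [231.7  84.1] box [222  73  20  21  82] rect [array([230.9,  82.7]), array([13.4, 21.6]), np.float64(21.3)]
turq c [241.4  89. ] box [235  80  13  20  61] rect [array([240.9,  89.9]), array([20.2, 11.2]), np.float64(78.7)]
turq c [ 33.4 124.5] box [ 27 116  18  22 106] rect [array([ 35.8, 126.3]), array([20.8, 16.6]), np.float64(87.1)]
turq c [ 41.5 144.4] box [ 31 127  22  37 214] rect [array([ 40.2, 145.7]), array([38. , 19.6]), np.float64(80.5)]
turq c [ 42.3 165.2] box [ 34 157  19  20  91] 
[... 173 characters left out ...]
64(77.7)]
turq c [ 23.3 236.6] box [  4 232  42  10 143] rect [array([ 24.5, 236.5]), array([41.,  9.]), np.float64(0.0)]
turq c [270.7 284.9] box [256 272  30  29 650] rect [array([270.5, 286. ]), array([28., 29.]), np.float64(90.0)]
orange c [220.5 218.9] box [209 209  24  23 408] rect [array([220.5, 220. ]), array([22., 23.]), np.float64(90.0)]
orange c [346.5 258.4] box [340 249  15  16 142] rect [array([345.7, 258.4]), array([17.5, 11.4]), np.float64(38.7)]
orange c [ 58.3 268.5] box [ 50 263  21  12 106] rect [array([ 59.4, 267.6]), array([ 8.5, 19.6]), np.float64(74.1)]
orange c [ 12.9 321.9] box [  0 290  31  74 156] rect [array([ 13.8, 327.1]), array([78.5,  5. ]), np.float64(68.9)]
```

jog_arm(
  translation=[
    [-0.01,0.016,0],
    [-0.018,0.029,0],
    [-0.018,0.029,0],
    [-0.018,0.029,0],
    [-0.018,0.029,0],
  ],
  spin=[0,0,0,0,0],
  grip=[-1,-1,-1,-1,-1],
)

```text
t: 19.65
eef_pos: [510.0, -118.9, 177.3]
ee_rot: [[0.998, -0.06, -0.001], [-0.06, -0.998, 0.0], [-0.001, -0.0, -1.0]]
ft_force: [-0.2, -0.2, -1.6]
gripper_width: 12.6
finger_force: 58.5
```

jog_arm(
  translation=[
    [-0.018,0.029,0],
    [-0.018,0.029,0],
    [-0.018,0.029,0],
    [-0.018,0.029,0],
    [-0.018,0.029,0],
  ],
  spin=[0,0,0,0,0],
  grip=[-1,-1,-1,-1,-1],
)

```text
t: 20.15
eef_pos: [411.3, -258.1, 177.5]
ee_rot: [[0.998, -0.06, -0.001], [-0.06, -0.998, 0.0], [-0.001, -0.0, -1.0]]
ft_force: [1.1, -0.1, -2.1]
gripper_width: 12.5
finger_force: 58.5
```

jog_arm(
  translation=[
    [-0.018,0.029,0],
    [-0.018,0.029,0],
    [-0.01,0.01,0],
    [0,0,0],
    [0,0,0],
  ],
  spin=[0,0,0,0,0],
  grip=[-1,-1,-1,-1,-1],
)

```text
t: 20.65
eef_pos: [362.9, -321.8, 177.9]
ee_rot: [[0.998, -0.061, -0.0], [-0.061, -0.998, 0.001], [-0.0, -0.001, -1.0]]
ft_force: [0.7, 1.0, -2.4]
gripper_width: 12.0
finger_force: 58.7
```

```bash
python3 go.py 370,-322,25; python3 - <<'E'
from cap import *
d=capture("top")["img"];s=capture("scene")["img"]
def ov(img,n,x,y,w,h,k):
    o=cv2.resize(img[y:y+h,x:x+w],None,fx=k,fy=k,interpolation=cv2.INTER_CUBIC)
    c,si=np.cos(-.06),np.sin(-.06)
    P=[[370+c*a-si*b,-322+si*a+c*b,0] for a,b in((-75,-100),(75,-100),(75,100),(-75,100))]
    u=((proj(n,P)-[x,y]+.5)*k-.5).round().astype(np.int32);cv2.polylines(o,[u],True,(0,0,255),1);return o
cv2.imwrite("pics/f8.png",np.hstack([ov(d,"top",155,120,200,200,2),ov(s,"scene",190,130,200,200,2)]))
E
```

```text
t 20.65 pos [ 362.9 -321.8  177.9] yaw -0.061 q [-0.78 -0.3   1.88  0.    1.56  0.85] F [ 0.7  1.  -2.4] w 12.0 ff 58.7
370,-322,25 tool delta mm [ 7.100e+00 -1.000e-01  1.529e+02]
```

View pics/f8.png

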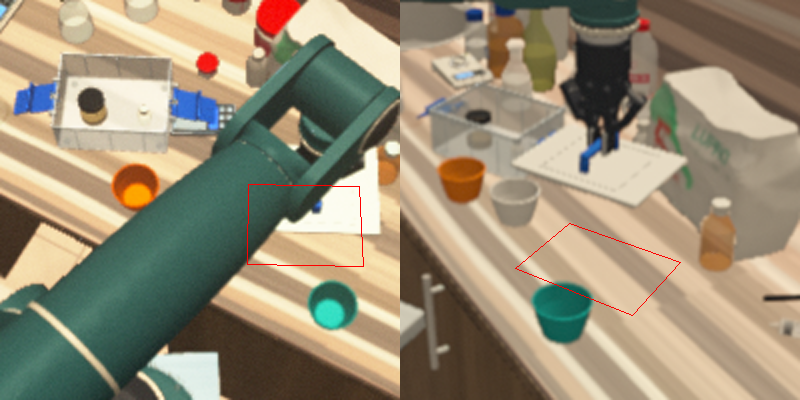

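The picture shows both clips hanging open and the lid held level. The red target outline is on bare worktop. I'll shift 20 mm further from the turquoise crucible and lower.

jog_arm(
  translation=[
    [0.01,0,0],
    [0.011,0,0.02],
    [0,0,0.03],
    [0,0,0.03],
    [0,0,0.03],
  ],
  spin=[0,0,0,0,0],
  grip=[-1,-1,-1,-1,-1],
)

```text
t: 21.25
eef_pos: [385.1, -322.7, 67.1]
ee_rot: [[0.998, -0.059, 0.0], [-0.059, -0.998, -0.0], [0.0, -0.0, -1.0]]
ft_force: [-0.6, -0.6, -2.3]
gripper_width: 12.4
finger_force: 58.7
```

jog_arm(
  translation=[
    [0,0,0.02],
    [0,0,0.015],
    [0,0,0.01],
    [0,0,0.003],
    [0,0,0],
  ],
  spin=[0,0,0,0,0],
  grip=[-1,-1,-1,-1,-1],
)

```text
t: 21.75
eef_pos: [384.4, -323.5, 20.6]
ee_rot: [[0.998, -0.06, 0.0], [-0.06, -0.998, -0.0], [0.0, 0.0, -1.0]]
ft_force: [-0.1, 0.4, -1.7]
gripper_width: 12.8
finger_force: 58.6
```

```bash
python3 go.py 384,-322,5
```

```text
t 21.75 pos [ 384.4 -323.5   20.6] yaw -0.06 q [-0.75 -0.14  2.02  0.    1.27  0.88] F [-0.1  0.4 -1.7] w 12.8 ff 58.6
384,-322,5 tool delta mm [-0.5 -1.4 15.6]
```

jog_arm(
  translation=[
    [0,0,0.006],
    [0,0,0.004],
    [0,0,0.003],
    [0,0,0.001],
    [0,0,0],
  ],
  spin=[0,0,0,0,0],
  grip=[-1,-1,-1,-1,-1],
)

```text
t: 22.25
eef_pos: [384.0, -323.4, 6.2]
ee_rot: [[0.998, -0.06, -0.0], [-0.06, -0.998, 0.0], [-0.0, -0.0, -1.0]]
ft_force: [0.5, 0.1, -2.2]
gripper_width: 12.8
finger_force: 58.7
```

jog_arm(
  translation=[
    [0,0,0.001],
    [0,0,0],
    [0,0,0],
  ],
  spin=[0,0,0],
  grip=[-1,-1,-1],
)

```text
t: 22.55
eef_pos: [384.1, -323.4, 5.4]
ee_rot: [[0.998, -0.06, 0.0], [-0.06, -0.998, -0.0], [0.0, 0.0, -1.0]]
ft_force: [-0.0, 0.4, -2.5]
gripper_width: 12.7
finger_force: 58.7
```

jog_arm(
  translation=[
    [0,0,0.001],
    [0,0,0],
    [0,0,0],
  ],
  spin=[0,0,0],
  grip=[-1,-1,-1],
)

```text
t: 22.85
eef_pos: [384.1, -323.5, 4.9]
ee_rot: [[0.998, -0.06, 0.0], [-0.06, -0.998, -0.0], [0.0, 0.0, -1.0]]
ft_force: [-2.0, 2.4, 5.8]
gripper_width: 12.8
finger_force: 59.7
```

jog_arm(
  translation=[
    [0,0,0.001],
    [0,0,0],
    [0,0,0],
  ],
  spin=[0,0,0],
  grip=[-1,-1,-1],
)

```text
t: 23.15
eef_pos: [384.2, -323.5, 4.9]
ee_rot: [[0.998, -0.06, 0.0], [-0.06, -0.998, -0.0], [0.0, 0.0, -1.0]]
ft_force: [-8.6, 7.9, 19.9]
gripper_width: 13.0
finger_force: 61.6
```

jog_arm(
  translation=[
    [0,0,-0.0015],
    [0,0,0],
    [0,0,0],
    [0,0,0],
    [0,0,0],
  ],
  spin=[0,0,0,0,0],
  grip=[-1,-0.4,0,0.3,0.3],
)

```text
t: 23.65
eef_pos: [384.1, -323.4, 4.7]
ee_rot: [[0.998, -0.06, -0.0], [-0.06, -0.998, 0.0], [-0.0, -0.0, -1.0]]
ft_force: [-0.3, 0.2, 0.0]
gripper_width: 55.4
finger_force: 0.0
```

jog_arm(
  translation=[
    [0,0,0],
    [0,0,-0.015],
    [0,0,-0.03],
    [0,0,-0.04],
    [0,0,-0.04],
  ],
  spin=[0,0,0,0,0],
  grip=[0.3,0.3,0.3,0.3,0.3],
)

```text
t: 24.15
eef_pos: [383.8, -323.2, 132.3]
ee_rot: [[0.998, -0.06, 0.0], [-0.06, -0.998, -0.0], [0.0, 0.0, -1.0]]
ft_force: [0.2, -1.4, 0.3]
gripper_width: 55.4
finger_force: 0.0
```

jog_arm(
  translation=[
    [0,0,-0.04],
    [0,0,-0.04],
    [0,0,-0.04],
    [0,0,0],
    [0,0,0],
  ],
  spin=[0,0,0,0,0],
  grip=[0.3,0.3,0.3,0.3,0.3],
)

```text
t: 24.65
eef_pos: [384.1, -323.5, 251.5]
ee_rot: [[0.998, -0.06, 0.002], [-0.06, -0.998, -0.002], [0.002, 0.001, -1.0]]
ft_force: [0.2, 0.6, -0.7]
gripper_width: 55.5
finger_force: 0.0
```

```bash
python3 go.py; python3 - <<'E'
from cap import *
i=capture("scene")["img"];d=capture("top")["img"];cv2.imwrite("pics/raw_s9.png",i);cv2.imwrite("pics/raw_t9.png",d)
blobs(i[100:300,160:400],"s",mina=25);blobs(d[110:260,130:360],"t",mina=25)
c,s=np.cos(-.06),np.sin(-.06)
f=lambda a,b,z:[384.2+c*a-s*b,-323.5+s*a+c*b,z]
print("handle pred",proj("scene",[f(0,0,36)])-[160,100],"jar pred",proj("scene",[[634,296,104]])-[160,100])
P=[f(-75,-98,12),f(75,-98,12),f(75,98,12),f(-75,98,12)]
m=cv2.inRange(cv2.cvtColor(i,cv2.COLOR_BGR2HSV),(0,0,170),(180,70,255))
u=proj("scene",P);print("lid corners pred",u.round().tolist())
q=np.zeros_like(m);cv2.fillPoly(q,[u.round().astype(np.int32)],255)
n,l,st,ce=cv2.connectedComponentsWithStats(m);k=np.bincount(l[q>0])[1:].argmax()+1
print("lid blob",st[k],"hull",cv2.approxPolyDP(cv2.convexHull(np.argwhere(l==k)[:,::-1].astype(np.int32)),3,True)[:,0].tolist(),"pred area",(q>0).sum())
# changes elsewhere vs start
o=cv2.imread("pics/raw_s1.png");df=cv2.absdiff(i,o).max(2)
for nm,X in {"crucible":(424,-144,30),"pot":(688,-164,20),"wb":(664,-254,50),"scale":(553,-170,20),"flask":(785,85,60),"orange":(441,-25,30),"turq":(208,-352,30),"amber":(455,-475,40)}.items():
    v=proj("scene",[X])[0].astype(int);print(nm,round(float(df[v[1]-7:v[1]+8,v[0]-7:v[0]+8].mean()),1))
E
```

```text
t 24.65 pos [ 384.1 -323.5  251.5] yaw -0.06 q [-0.75 -0.27  1.75 -0.    1.67  0.88] F [ 0.2  0.6 -0.7] w 55.5 ff 0.0
s c [82.  33.1] box [78 30  9  8 59] rect [array([82. , 33.5]), array([7., 8.]), np.float64(90.0)]
s c [66.9 37.1] box [64 35  7  5 32] rect [array([67., 37.]), array([4., 6.]), np.float64(90.0)]
s c [22.3 62.3] box [18 59  9  7 48] rect [array([22., 62.]), array([6., 8.]), np.float64(90.0)]
s c [111.7 106.4] box [ 99  96  24  23 217] rect [array([111.5, 106.5]), array([25.5, 11.3]), np.float64(45.0)]
s c [131.2 152.3] box [124 144  16  20  82] rect [array([131.5, 153. ]), array([ 5.9, 23.2]), np.float64(47.1)]
t c [ 1.8 47.4] box [ 0 43  6 10 44] rect [array([ 2.5, 47.5]), array([5., 9.]), np.float64(0.0)]
t c [42.2 59.1] box [ 32  52  21  15 225] rect [array([42., 59.]), array([14., 20.]), np.float64(90.0)]
t c [122.   63.2] box [111  54  23  21 275] rect [array([122.,  63.]), array([25.2, 14.6]), np.float64(21.3)]
t c [178.  115.2] box [177 104   3  23  68] rect [array([178., 115.]), array([22.,  2.]), np.float64(90.0)]
handle pred [[131.68940601 150.30916018]] jar pred [[22.62015912 61.81688367]]
lid corners pred [[308.0, 281.0], [332.0, 255.0], [277.0, 236.0], [251.0, 259.0]]
lid blob [  102   121   376   263 15780] hull [[477, 383], [328, 383], [102, 148], [103, 144], [123, 135], [203, 121]] pred area 1967
crucible 6.9
pot 7.3
wb 6.9
scale 26.6
flask 22.9
orange 6.8
turq 5.6
amber 6.8
```

```bash
python3 -c "
from rig import *
print(close_job())"
```

```text
the job is handed in; nothing more can be done
None
```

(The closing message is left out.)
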